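Load a weighing boat under the sprung dust cover

TASK

Press down the orange plate with one fingertip so that the spring-closed clear cover swings up and, while that finger keeps it open, push the blue sled with the other finger until the weighing boat is under the cover and the sled is fully home against the stop. Then let the cover spring shut over the boat and leave everything. Only press and push: do not lift the sled or the boat, do not let the sled or boat knock against the cover, and leave the other things on the bench alone.

Things in the scene. Friction and masses are not known exactly. Their poses are not given: they have to be found in the camera images.
- hood: White base plate fixed to the worktop, 70 x 304 x 6 mm (y -214 to +90), with a lane between two rails (inner faces 25 mm either side of the lane's middle, tops 19 mm above the worktop). Origin: on the worktop, mid-lane, under the mouth of the covered bay. +y: push direction into the bay; +x: across, to the side of the orange press plate, away from the robot; z up. Grey stop's face at y = +80
- bay_home (a point): Point on the lane's floor (6 mm above the worktop), mid-lane, hood y = +49.5 mm: here is the sled's origin when the sled is fully home against the stop. Does not move
- hinge (a point): Middle of the cover's hinge line, fixed: hood x = +32, y = -61 mm, 36 mm above the worktop. The line runs along hood y. Bearing blocks 10 mm wide, up to 47 mm high, stand on it at hood y = -205, -22 and +83 mm
- cover (a joint): Angle of the cover, rad: 0 = shut, 0.8 = open to its stop. Cover and orange press plate are one rigid rocker on the hinge: pressing the plate down raises the clear cover on the other side. A spring (0.10 N m shut, 0.18 N m open) shuts it when let go. From 0.45 up, sled and boat pass freely under the mouth skirt
- press_plate (a point): Middle of the orange press plate's upper face, 29 mm from the hinge line; moves with it. Plate 3 mm thick, 212 mm along the lane (hood y -246 to -34), 2 to 42 mm out from the hinge. Shut, it slopes up outward 0.45 rad (this point 50 mm above the worktop, hood x +57); pressed to 0.7 rad the point is 30 mm high at x +61 and needs about 6 N. A finger may slide along it
- skirt_edge (a point): Middle of the lower edge of the orange mouth skirt of the cover, which closes the mouth of the bay (hood y = 0 to 4 mm, x = -36 to +5 mm); 15 mm above the worktop when shut. The clear roof (hood y 2 to 90) has its top 43 mm above the worktop when shut
- sled: Loose blue sled, about 150 g, 46 mm wide, 149 mm long, lying in the lane, 2 mm play to each rail. Origin: underside of the middle of its tray head (61 mm long, front wall 18 mm high), which points along hood +y. A 5 mm thick tail runs back to an upright push plate, 40 mm wide, 6 mm thick, 48 mm high. Starts at hood y = -85 to -55 mm. The tail fits under the shut cover, the head does not
- push_face (a point): Middle of the rear face of the sled's push plate, 118 mm behind the sled's origin (hood -y), 30 mm above its underside (36 mm above the worktop): push here or lower, along hood +y
- weigh_boat: White open plastic weighing boat, 38 x 52 x 11 mm, 12 g, lying loose in the sled's tray head. Origin: centre of its underside
- vial_a: Bystander: white sample vial with white cap, 28 mm across, 55 mm high, standing right of the hood
- vial_b: Bystander: white sample vial with blue cap, 28 mm across, 55 mm high, standing right of the hood
- tablet_jar: Bystander: brown bottle with white cap, 43 mm across, 72 mm high, standing right of the hood; it does not move
- crucible: Bystander: white porcelain crucible, 44 mm across, 32 mm high, left of the hood
- timer: Bystander: white digital timer, 68 x 68 x 19 mm, left of the hood
- weight_100g: Bystander: metal knob weight, 22 mm across, 38 mm high, behind the hood on the right
- beaker_50: Bystander: small glass beaker, 46 mm across, 60 mm high, behind the hood on the left; it does not move
Not all that is in view belongs to the job. Of the things that look like the weigh_boat, the smaller one is meant.

How it is judged:
By the outcome, as a careful person would: the job done as asked, in the order asked, and still so for the second after the job is handed in, with the robot touching nothing.
It also fails if it takes over 38 s, if anything falls off the work surface, if the arm or the gripper's body presses on something with over 40 N, if the wrist force passes 120 N, or if a joint passes its speed limit or range.

ROBOT

A 7-joint arm with a two-finger parallel gripper is mounted at the origin on a cart in front of the work surface, level with it; the furniture and walls round the work are solid. World frame = base frame: x ahead of the robot, y to its left, z up, the work surface at z = 0. Lengths are in mm, angles in rad, forces in N, time in s.
With the tool pointing down it reaches from about 425 to 1025 mm from the base axis. Payload 9.4 kg.
Tool frame: the origin (TCP) lies midway between the tips of the shut fingers; the grasp point (between the pads) lies 19 mm behind it; y points along the fingers, z is the direction in which the jaws open and shut, and the axes are right-handed (so a half turn about y gives the same grasp; the last joint's range is limited). The gripper opens to 85 mm and grips with 20 to 120 N. Pads are 22 mm wide; open, the fingers measure 114 mm over their backs; the gripper's body (76 mm by 85 mm) begins 54 mm behind the grasp point. The pads swing forward as they close: fully open they stand 13 mm farther back than shut.
Start: joints at [1.159, 0.599, -0.003, 1.599, 0.002, 0.943, -0.08], TCP at [238.211, -684.748, 231.275] pointing down, gripper open.
Joint ranges: [-2.57, 2.57], [-0.35, 1.97], [-1.29, 1.29], [0.11, 2.56], [-1.05, 4.19], [0.11, 1.86], [-2.63, 2.63]. Speed limits (rad/s): [2.22, 2.22, 3.01, 3.01, 3.14, 3.14, 3.14].

INTERFACE

Orientations are given as a rotation vector (axis times angle).
In Python, from station import manip, viewer, close_job gives the robot as it stands.
- The arm moves only by the tool send_rows, never from a script. Its argument "series" is a list of rows, each a list of 2 entries, a list of its own where there are three numbers: the shift along the world's x, y, z in m, then the turn about the world's z in degrees. In form: [[[dx, dy, dz], spin], ...]. A call has 1 to 5 rows; each row shifts and turns the commanded pose from where the row before left it; what a row does not reach is not made up. A row lasts 1/12 s, in which the tool goes at most 41.7 mm and 7.16 degrees, less where a joint would pass 70% of its speed; a pose out of reach is approached as far as the arm can. A call is refused whole if a number of a shift passes 0.0417 or a number of a turn 7.16, either way. A call with a gripper value outside its range is refused whole. "grip" is the closure in counts, from 0 (fully open) to 255 (shut), set as the call begins (left out, the last holds). The fingers move at their own pace and stop on an object; "grip_force" is the grip in N (left out, the last holds). Time passes only in rows, so rows that do not move let the fingers close. It gives the time, the measured TCP pose, the force and the opening at its end, in the units of the state.
- manip.state(): the state, without advancing time (a new reading comes with each control period).
- viewer.capture(name): name is "side" or "top" or "wrist"; returns the picture (384x512x3 uint8, red, green, blue); there is no depth.
- viewer.get_calibration(name): a dict with "fx", "fy", "cx", "cy" (pixels), "rvec" (rotation vector, rad) and "tvec" (3), from world to camera coordinates, as OpenCV has them. Camera axes: x right, y down, z forward; pixel columns grow to the right and rows downward; lengths in mm; the calibration is good to about 2 mm. The wrist camera is an equidistant fisheye: a pixel r from the principal point sees the ray r / f radians off the axis. A picture is of the moment at which its call begins: read the wrist's pose just before it. get_calibration takes no time and is no camera call; for the wrist camera it gives the pose at the moment of the call.
- close_job(): hands the job in, once; it reports no verdict.
The state is a dict: "time": time; "joint_positions": joint angles; "dq": joint speeds; "tau": joint torques, N m; "position": TCP position; "ee_rot": TCP orientation; "contact_force": force on the tool from outside, world axes, zero at the start; "torque": the same for the moment, N m; "gripper_width": finger opening in mm.
Only numpy, scipy, OpenCV 4.12 (cv2) and the standard library are available. Lean on these libraries where they do the work, as an engineer would, in place of code of your own. Each camera call takes 0.05 s, during which the arm holds its last target. There are 200 camera calls.

## Working session

There is one attempt and no reset: what is moved stays moved. The work goes in short steps, Python scripts to look and compute and a tool call to move; the robot and the scene stay as the last step left them, time stands still between calls to the robot, and variables do not carry over. Pictures are saved under pics/ and viewed, about 8 in all and at most 12, crops included, and the job is handed in when it is done.

Besides the shell and the picture viewer there is one more tool, called after "Call:" as name(argument=value, ...), one argument or row to a line, values as JSON. send_rows: Moves the arm, as the interface text tells. Its arguments: {"type":"object","properties":{"series":{"type":"array","items":{"type":"array"}},"grip":{"type":"number"},"grip_force":{"type":"number"}},"required":["series"]}

```bash
mkdir -p pics; ls; python3 - <<'E'
from station import manip, viewer
import cv2,numpy as np
s=manip.state(); print({k:np.round(v,3).tolist() for k,v in s.items()})
for n in("top","side"):
    cv2.imwrite(f"pics/{n}0.png",cv2.resize(viewer.capture(n)[:,:,::-1],None,fx=1.5,fy=1.5)); c=viewer.get_calibration(n);print(n,{k:np.round(v,3).tolist() for k,v in c.items()})
E
```

```text
pics
{'time': 0.0, 'joint_positions': [1.159, 0.6, -0.003, 1.6, 0.002, 0.943, -0.08], 'dq': [0.0, -0.001, -0.002, 0.0, 0.001, 0.002, -0.0], 'tau': [0.001, -77.647, 1.565, -25.801, 0.012, 0.009, -0.0], 'position': [238.058, -684.314, 230.414], 'ee_rot': [-0.345, 2.042, -2.039], 'contact_force': [-0.601, -0.211, 0.695], 'torque': [-0.013, 0.02, 0.019], 'gripper_width': 85.078}
top {'fx': 452.681, 'fy': 452.681, 'cx': 254.028, 'cy': 188.443, 'rvec': [2.184, -2.128, 0.176], 'tvec': [-12.091, 542.449, 1318.726]}
side {'fx': 392.379, 'fy': 392.379, 'cx': 254.097, 'cy': 192.294, 'rvec': [1.986, -0.1, 0.055], 'tvec': [-546.307, 89.529, 1116.142]}
```

View pics/top0.png

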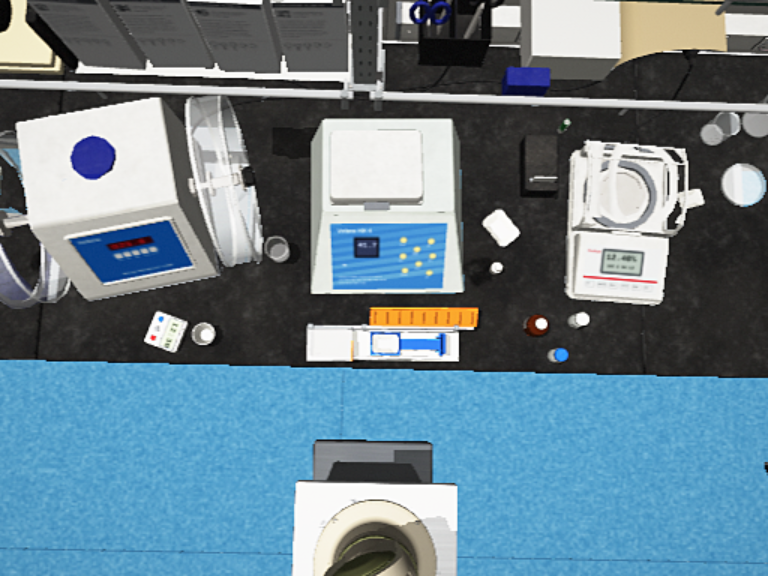

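View pics/side0.png

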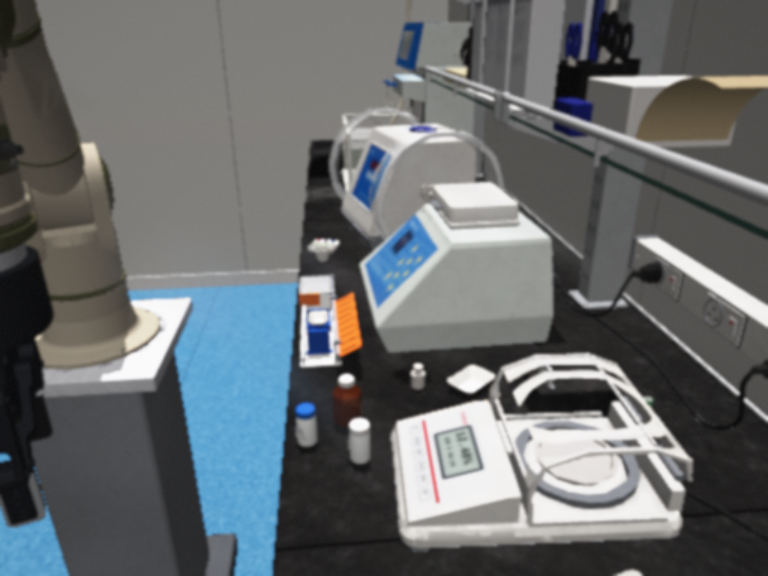

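The top view shows the hood's long axis along world y, with the bay at the left end (px 306–350, 345) and the orange plate at px 370–478, 317. The sled head is at px 385, 345 and its push plate at px 443. Hood +x therefore points to world +x. I'll localise roughly, then look with the wrist camera.

```bash
cat > h.py <<'E'
from station import manip, viewer
import cv2,numpy as np
from scipy.spatial.transform import Rotation as R
def ray(c,uv,fish=False):
    uv=np.atleast_2d(np.float64(uv)); d=(uv-[c["cx"],c["cy"]])/[c["fx"],c["fy"]]
    if fish:
        r=np.linalg.norm(d,axis=1,keepdims=True); d=np.hstack([d/np.maximum(r,1e-9)*np.sin(r),np.cos(r)])
    else: d=np.hstack([d,np.ones((len(d),1))])
    M=R.from_rotvec(np.ravel(c["rvec"])).as_matrix(); return -M.T@np.ravel(c["tvec"]), d@M
def onz(c,uv,z,fish=False):
    o,d=ray(c,uv,fish); return o+d*((z-o[2])/d[:,2:3])
def proj(c,P,fish=False):
    M=R.from_rotvec(np.ravel(c["rvec"])).as_matrix(); q=np.atleast_2d(P)@M.T+np.ravel(c["tvec"])
    if fish:
        r=np.linalg.norm(q[:,:2],axis=1,keepdims=True); q2=q[:,:2]/np.maximum(r,1e-9)*np.arctan2(r,q[:,2:3])
    else: q2=q[:,:2]/q[:,2:3]
    return q2*[c["fx"],c["fy"]]+[c["cx"],c["cy"]]
def masks(im):
    h=cv2.cvtColor(im,cv2.COLOR_RGB2HSV)
    return {"orange":cv2.inRange(h,(8,150,120),(22,255,255)),"blue":cv2.inRange(h,(104,170,60),(125,255,255))}
E
python3 - <<'E'
from h import *
s=manip.state(); print(np.round(R.from_rotvec(s["ee_rot"]).as_matrix(),3))
c=viewer.get_calibration("top"); im=viewer.capture("top"); m=masks(im)
for k in m:
    cs,_=cv2.findContours(m[k],0,2)
    for q in cs:
        if cv2.contourArea(q)>60:
            r=cv2.minAreaRect(q); b=cv2.boxPoints(r); print(k,cv2.contourArea(q),b.round(1).tolist()); print(onz(c,b,45 if k=="orange" else 15).round(0).tolist())
# white base ends, measured in the displayed picture
print(onz(c,np.array([[306,361],[459,361],[459,330],[306,326]])/1.5,6).round(0))
w=viewer.get_calibration("wrist");o,d=ray(w,[w["cx"],w["cy"]],True);print("wrist cam",o,d,w["fx"])
E
```

```text
[[-0.944 -0.001  0.329]
 [-0.329  0.001 -0.944]
 [ 0.    -1.    -0.001]]
orange 767.0 [[246.0, 205.0], [318.0, 205.0], [318.0, 217.0], [246.0, 217.0]]
[[491.0, 25.0, 45.0], [497.0, -190.0, 45.0], [461.0, -190.0, 45.0], [456.0, 24.0, 45.0]]
blue 200.5 [[256.0, 222.0], [296.0, 222.0], [296.0, 236.0], [256.0, 236.0]]
[[444.0, -7.0, 15.0], [447.0, -128.0, 15.0], [405.0, -128.0, 15.0], [402.0, -8.0, 15.0]]
blue 340.5 [[221.8000030517578, 183.60000610351562], [294.0, 182.0], [294.20001220703125, 191.0], [222.0, 192.60000610351562]]
[[558.0, 100.0, 15.0], [570.0, -120.0, 15.0], [542.0, -121.0, 15.0], [530.0, 99.0, 15.0]]
blue 64.5 [[221.8000030517578, 179.10000610351562], [277.0, 172.89999389648438], [277.29998779296875, 175.39999389648438], [222.10000610351562, 181.6999969482422]]
[[572.0, 101.0, 15.0], [596.0, -68.0, 15.0], [588.0, -69.0, 15.0], [564.0, 100.0, 15.0]]
blue 63.5 [[221.6999969482422, 173.89999389648438], [264.79998779296875, 167.6999969482422], [265.20001220703125, 170.5], [222.10000610351562, 176.6999969482422]]
[[588.0, 102.0, 15.0], [611.0, -30.0, 15.0], [603.0, -32.0, 15
[... 560 characters left out ...]
44.89999389648438], [127.30000305175781, 176.6999969482422], [53.0, 190.8000030517578]]
[[620.0, 635.0, 15.0], [670.0, 413.0, 15.0], [572.0, 388.0, 15.0], [522.0, 608.0, 15.0]]
blue 575.5 [[42.0, 105.0], [61.5, 85.5], [80.5, 104.5], [61.0, 124.0]]
[[789.0, 666.0, 15.0], [855.0, 611.0, 15.0], [795.0, 547.0, 15.0], [731.0, 602.0, 15.0]]
blue 328.0 [[335.0, 45.0], [365.0, 45.0], [365.0, 61.0], [335.0, 61.0]]
[[1019.0, -247.0, 15.0], [1022.0, -344.0, 15.0], [968.0, -344.0, 15.0], [964.0, -247.0, 15.0]]
[[ 384.  148.    6.]
 [ 392. -160.    6.]
 [ 454. -160.    6.]
 [ 455.  151.    6.]]
wrist cam [ 315.53632921 -656.97820108  373.08109649] [[-0.30313586 -0.10414336 -0.94723957]] 297.3186396354542
```

Call:
send_rows(
  series=[
    [[0.014, 0.0357, 0], 7.1],
    [[0.014, 0.0357, 0], 7.1],
    [[0.014, 0.0357, 0], 7.1],
    [[0.014, 0.0357, 0], 7.1],
    [[0.014, 0.0357, 0], 7.1],
  ],
  grip=105,
)

```text
time: 0.57
position: [308.4, -504.4, 231.1]
ee_rot: [-0.856, 1.643, -1.643]
contact_force: [0.7, -0.0, -0.9]
gripper_width: 49.9
```

Call:
send_rows(
  series=[
    [[0.014, 0.0357, 0], 7.1],
    [[0.014, 0.0357, 0], 7.1],
    [[0.014, 0.0357, 0], 7.1],
    [[0.014, 0.0357, 0], 7.1],
    [[0.014, 0.0357, 0], 7.1],
  ],
)

```text
time: 0.98
position: [378.4, -326.0, 231.4]
ee_rot: [-1.214, 1.202, -1.203]
contact_force: [0.3, -1.1, 0.4]
gripper_width: 50.2
```

Call:
send_rows(
  series=[
    [[0.014, 0.0357, 0], 0],
    [[0.014, 0.0357, 0], 0],
    [[0.014, 0.0357, 0], 0],
    [[0.014, 0.0357, 0], 0],
    [[0.014, 0.0357, 0], 0],
  ],
)

```text
time: 1.4
position: [448.4, -147.6, 231.4]
ee_rot: [-1.211, 1.207, -1.207]
contact_force: [0.9, -1.2, -0.8]
gripper_width: 50.1
```

Call:
send_rows(
  series=[
    [[0, 0, 0], 0],
    [[0, 0, 0], 0],
    [[0, 0, 0], 0],
  ],
)

```text
time: 1.65
position: [448.0, -149.4, 231.2]
ee_rot: [-1.212, 1.207, -1.206]
contact_force: [-0.5, -0.4, -0.2]
gripper_width: 50.3
```

```bash
python3 - <<'E'
from h import *
s=manip.state(); print({k:np.round(s[k],3).tolist() for k in s if k not in("tau","dq")}); print(np.round(R.from_rotvec(s["ee_rot"]).as_matrix(),3))
c=viewer.get_calibration("wrist"); im=viewer.capture("wrist"); np.savez("w1.npz",im=im,**{k:np.asarray(v) for k,v in c.items()})
print(-R.from_rotvec(np.ravel(c["rvec"])).as_matrix().T@np.ravel(c["tvec"]))
cv2.imwrite("pics/w1.png",cv2.resize(im[:,:,::-1],None,fx=1.5,fy=1.5,interpolation=cv2.INTER_CUBIC))
m=masks(im)
for k in m:
    for q in cv2.findContours(m[k],0,2)[0]:
        if cv2.contourArea(q)>100: print(k,cv2.contourArea(q),cv2.boxPoints(cv2.minAreaRect(q)).round(1).tolist())
E
```

```text
{'time': 1.65, 'joint_positions': [0.542, 0.327, -0.437, 2.142, 0.21, 0.713, -0.03], 'position': [447.989, -149.434, 231.165], 'ee_rot': [-1.212, 1.207, -1.206], 'contact_force': [-0.497, -0.379, -0.207], 'torque': [-0.019, -0.029, -0.005], 'gripper_width': 50.274}
[[ 0.004 -0.001  1.   ]
 [-1.    -0.     0.004]
 [ 0.    -1.    -0.001]]
[447.34653595 -66.53454677 373.60805756]
orange 6029.5 [[262.0, 18.0], [296.0, 18.0], [296.0, 207.0], [262.0, 207.0]]
blue 192.0 [[215.0, 307.0], [233.0, 307.0], [233.0, 321.0], [215.0, 321.0]]
blue 138.5 [[414.6000061035156, 105.0999984741211], [419.29998779296875, 104.69999694824219], [423.70001220703125, 161.89999389648438], [419.0, 162.1999969482422]]
blue 310.5 [[452.3999938964844, 78.30000305175781], [458.6000061035156, 77.9000015258789], [465.29998779296875, 169.8000030517578], [459.1000061035156, 170.1999969482422]]
blue 3209.5 [[212.0, 26.100000381469727], [250.0, 25.700000762939453], [251.10000610351562, 151.89999389648438], [213.10000610351562, 152.1999969482422]]
blue 265.5 [[441.3999938964844, 22.100000381469727], [448.70001220703125, 20.
[... 400 characters left out ...]
296875, 0.10000000149011612], [469.5, -1.399999976158142], [491.3999938964844, 172.6999969482422], [479.20001220703125, 174.1999969482422]]
blue 313.5 [[395.6000061035156, 0.10000000149011612], [402.3999938964844, -1.399999976158142], [416.3999938964844, 64.5], [409.6000061035156, 65.9000015258789]]
blue 509.5 [[375.79998779296875, 0.0], [384.0, -1.399999976158142], [405.6000061035156, 124.19999694824219], [397.3999938964844, 125.5999984741211]]
blue 291.5 [[358.29998779296875, 0.30000001192092896], [364.29998779296875, -0.800000011920929], [377.0, 66.9000015258789], [371.0, 68.0]]
blue 3233.5 [[331.79998779296875, 0.0], [363.0, -0.5], [365.20001220703125, 152.0], [334.1000061035156, 152.5]]
```

View pics/w1.png

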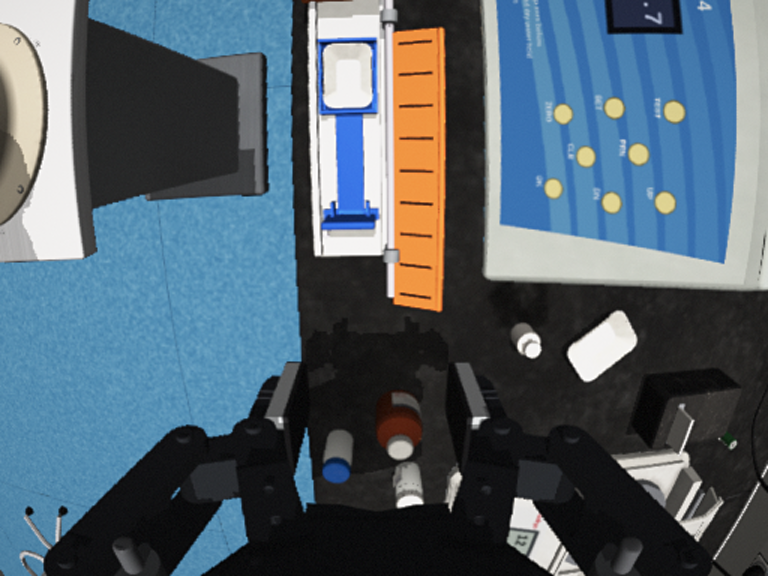

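The wrist view, with hood +y pointing up, shows the base's near corners at about (315,256) and (383,254). The orange plate's outer edge runs from (442,28) to (442,310), the boat is at (348,75), and the push plate is at (349,222). Next I'll compute the pose from these.

```bash
python3 - <<'E'
from h import *
d=np.load("w1.npz"); c={k:d[k] for k in d.files}; im=d["im"]
f=lambda uv,z:onz(c,(np.array(uv,float)+.5)/1.5-.5,z,True)[:,:2].round(1).tolist()
print("base near corners",f([[315,256],[383,254]],6)); print("base left edge",f([[309,20],[312,130],[315,250]],6))
print("plate outer (z55.6)",f([[443,28],[443,170],[442,310]],55.6)); print("plate inner z38.5",f([[395,30],[395,150],[394,304]],38.5))
print("hinge blocks top",f([[390,16],[390,256]],47))
print("head far/near outer",f([[318,39],[376,39],[320,113],[376,113]],24))
m=masks(im)["blue"]; ys,xs=np.nonzero(m[100:160,205:260]); ys+=100; xs+=205
print("push rows",[(y,xs[ys==y].min(),xs[ys==y].max()) for y in range(132,158) if (ys==y).any()])
t=cv2.resize(im[0:180,190:310,::-1],None,fx=3.3,fy=3.3,interpolation=cv2.INTER_CUBIC); cv2.imwrite("pics/w1c.png",t)
E
```

```text
base near corners [[394.2, -158.6], [452.3, -156.8]]
base left edge [[391.2, 42.3], [394.0, -52.1], [394.4, -153.3]]
plate outer (z55.6) [[492.9, 21.6], [493.8, -82.4], [497.3, -188.4]]
plate inner z38.5 [[459.8, 23.3], [460.2, -69.0], [461.0, -189.9]]
hinge blocks top [[455.8, 32.0], [457.0, -148.2]]
head far/near outer [[401.1, 20.5], [445.8, 19.5], [402.9, -39.5], [446.0, -40.1]]
push rows [(132, np.int64(226), np.int64(241)), (133, np.int64(226), np.int64(241)), (134, np.int64(226), np.int64(241)), (135, np.int64(221), np.int64(245)), (136, np.int64(221), np.int64(245)), (137, np.int64(221), np.int64(245)), (138, np.int64(221), np.int64(245)), (139, np.int64(220), np.int64(250)), (140, np.int64(217), np.int64(251)), (141, np.int64(216), np.int64(251)), (142, np.int64(217), np.int64(251)), (143, np.int64(217), np.int64(251)), (144, np.int64(217), np.int64(251)), (145, np.int64(217), np.int64(251)), (146, np.int64(217), np.int64(248)), (147, np.int64(217), np.int64(248)), (148, np.int64(216), np.int64(248)), (149, np.int64(214), np.int64(248)), (150, np.int64(214), np.int64(248)), (151, np.int64(214), np.int64(248)), (152, np.int64(215), np.int64(240))]
```

View pics/w1c.png

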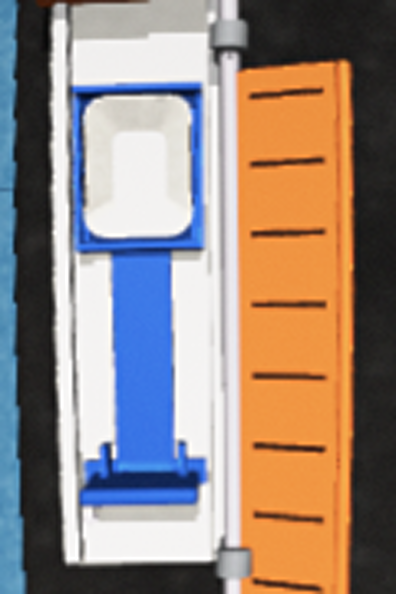

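```bash
python3 - <<'E'
from h import *
d=np.load("w1.npz"); c={k:d[k] for k in d.files}
f=lambda uv,z:onz(c,(np.array(uv,float)+.5)/1.5-.5,z,True)[:,:2].round(1).tolist()
print("push rear top",onz(c,[[216,152.3],[248,151.8]],54,True).round(1))
for z in(0,40,80): print("balance",f([[483,60],[485,278],[500,225]],z))
E
```

```text
push rear top [[ 408.6 -126.    54. ]
 [ 443.7 -125.5   54. ]]
balance [[534.6, 10.9], [543.6, -179.2], [553.9, -130.9]]
balance [[525.2, 2.6], [533.3, -167.2], [542.5, -124.1]]
balance [[515.9, -5.6], [523.0, -155.1], [531.1, -117.2]]
```

Call:
send_rows(
  series=[
    [[0.008, 0, -0.04], 0.4],
    [[0, 0, -0.04], 0],
    [[0, 0, -0.04], 0],
    [[0, 0, -0.03], 0],
    [[0, 0, 0], 0],
  ],
)

```text
time: 2.12
position: [453.3, -150.0, 76.7]
ee_rot: [-1.218, 1.209, -1.198]
contact_force: [0.4, 0.4, 1.0]
gripper_width: 50.1
```

```bash
python3 - <<'E'
from h import *
s=manip.state(); print(s["position"],s["contact_force"])
im=viewer.capture("wrist"); c=viewer.get_calibration("wrist")
cv2.imwrite("pics/w2.png",cv2.resize(im[:,:,::-1],None,fx=1.5,fy=1.5,interpolation=cv2.INTER_CUBIC))
E
```

```text
[ 453.28508179 -150.01728892   76.74299798] [0.44814599 0.41941522 0.96526599]
```

View pics/w2.png

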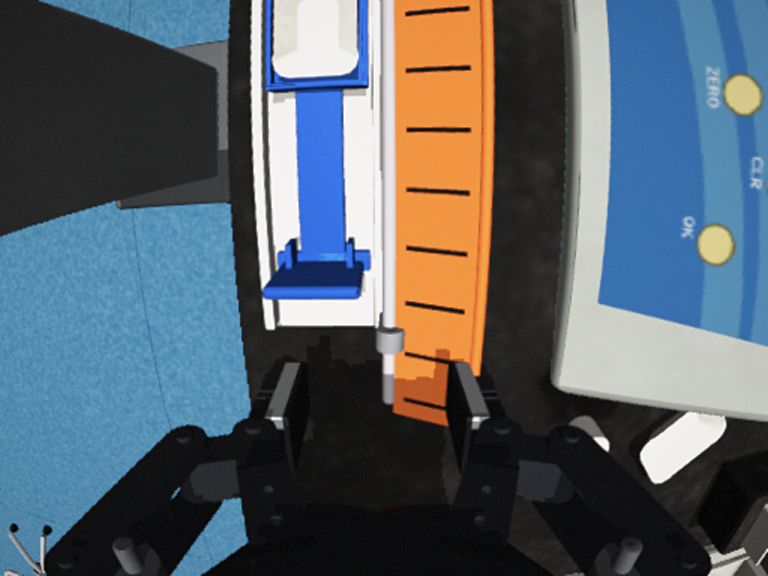

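The right finger is over the plate's outer part at (465,370). The left finger is in the lane line behind the push plate, whose rear edge is at (312,297). I'll go down slowly and press.

Call:
send_rows(
  series=[
    [[0.003, 0, -0.015], 0],
    [[0, 0, -0.008], 0],
    [[0, 0, -0.006], 0],
    [[0, 0, -0.004], 0],
    [[0, 0, 0], 0],
  ],
)

```text
time: 2.58
position: [459.5, -149.8, 48.8]
ee_rot: [-1.213, 1.201, -1.203]
contact_force: [-1.3, -0.8, 3.6]
gripper_width: 50.1
```

Call:
send_rows(
  series=[
    [[0, 0, -0.003], 0],
    [[0, 0, -0.003], 0],
    [[0, 0, -0.003], 0],
    [[0, 0, 0], 0],
  ],
)

```text
time: 2.92
position: [460.2, -149.3, 39.4]
ee_rot: [-1.213, 1.2, -1.203]
contact_force: [2.4, -0.9, 5.1]
gripper_width: 50.2
```

Call:
send_rows(
  series=[
    [[-0.001, 0, -0.003], 0],
    [[-0.001, 0, -0.003], 0],
    [[0, 0, -0.003], 0],
    [[0, 0, -0.002], 0],
    [[0, 0, 0], 0],
  ],
)

```text
time: 3.33
position: [458.6, -149.2, 28.5]
ee_rot: [-1.212, 1.2, -1.203]
contact_force: [3.2, 0.0, 6.3]
gripper_width: 50.1
```

```bash
python3 - <<'E'
from h import *
s=manip.state(); print(s["position"],s["contact_force"])
a=viewer.capture("wrist"); b=viewer.capture("side")
a=cv2.resize(a[0:260,130:340],None,fx=2,fy=2,interpolation=cv2.INTER_CUBIC); b=cv2.resize(b[170:255,180:250],(430,520),interpolation=cv2.INTER_CUBIC)
a=a[:520]; cv2.imwrite("pics/p3.png",np.hstack([a,b])[:,:800,::-1])
E
```

```text
[ 458.6081642  -149.17461792   28.54504565] [3.16205751 0.04687697 6.30126135]
```

View pics/p3.png

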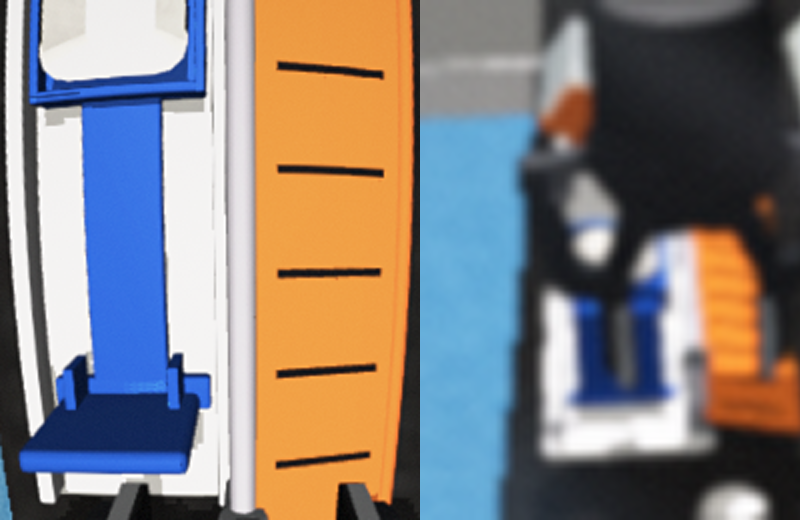

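The cover is up: in the side crop the skirt is tilted high at (570,115), and the plate now slopes down outward. The 6.3 N reading matches about 0.7 rad. The push finger is just behind the push plate, so I'll push now.

Call:
send_rows(
  series=[
    [[0, 0.003, 0], 0],
    [[0, 0.003, 0], 0],
    [[0, 0.003, 0], 0],
    [[0, 0.003, 0], 0],
    [[0, 0.003, 0], 0],
  ],
)

```text
time: 3.85
position: [457.7, -135.4, 28.8]
ee_rot: [-1.213, 1.201, -1.205]
contact_force: [2.1, -5.3, 6.5]
gripper_width: 50.3
```

Call:
send_rows(
  series=[
    [[0, 0.004, 0], 0],
    [[0, 0.004, 0], 0],
    [[-0.0005, 0.005, 0], 0],
    [[0, 0.005, 0], 0],
    [[0, 0.005, 0], 0],
  ],
)

```text
time: 4.27
position: [457.2, -112.4, 28.8]
ee_rot: [-1.214, 1.202, -1.205]
contact_force: [0.9, -6.1, 6.7]
gripper_width: 50.2
```

```bash
python3 - <<'E'
from h import *
s=manip.state(); print(s["position"],s["contact_force"])
im=viewer.capture("wrist")
cv2.imwrite("pics/w4.png",cv2.resize(im[0:270,100:370,::-1],None,fx=2,fy=2,interpolation=cv2.INTER_CUBIC))
E
```

```text
[ 457.19037702 -112.37749804   28.81826043] [ 0.89791895 -6.08770832  6.67759921]
```

View pics/w4.png

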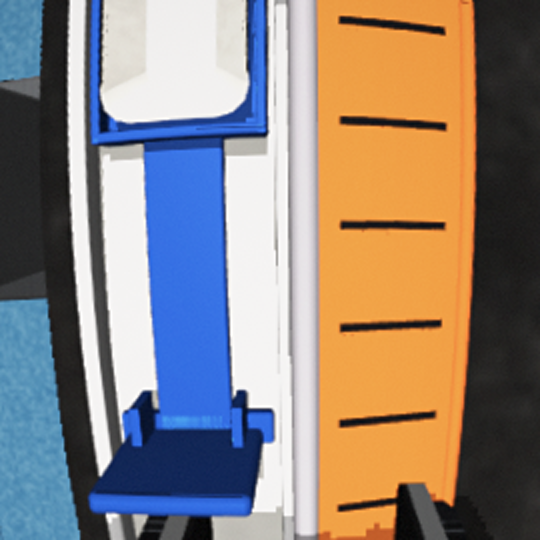

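The sled moves squarely with the push plate against the finger, and the boat is still seated. I'll continue.

Call:
send_rows(
  series=[
    [[0, 0.005, -0.0003], 0],
    [[-0.0003, 0.005, 0], 0],
    [[0, 0.005, 0], 0],
    [[0, 0.005, 0], 0],
    [[-0.0003, 0.005, 0], 0],
  ],
)

```text
time: 4.73
position: [456.7, -87.4, 28.5]
ee_rot: [-1.213, 1.202, -1.205]
contact_force: [2.2, -6.3, 7.5]
gripper_width: 50.2
```

Call:
send_rows(
  series=[
    [[0, 0.005, 0], 0],
    [[0, 0.005, 0], 0],
    [[0, 0.005, 0], 0],
    [[0, 0.005, 0], 0],
    [[0, 0.005, 0], 0],
  ],
)

```text
time: 5.15
position: [456.5, -62.4, 28.5]
ee_rot: [-1.214, 1.202, -1.205]
contact_force: [2.4, -5.8, 8.0]
gripper_width: 50.5
```

Call:
send_rows(
  series=[
    [[0, 0.005, 0], 0],
    [[0, 0.005, 0], 0],
    [[0, 0.004, 0], 0],
    [[0, 0.004, 0], 0],
    [[0, 0.003, 0], 0],
  ],
)

```text
time: 5.57
position: [456.4, -41.3, 28.5]
ee_rot: [-1.214, 1.202, -1.204]
contact_force: [1.4, -6.7, 7.4]
gripper_width: 50.4
```

Next, fine steps until the force rises at the stop, expected near y ≈ -24.

Call:
send_rows(
  series=[
    [[0, 0.003, 0], 0],
    [[0, 0.003, 0], 0],
    [[0, 0.003, 0], 0],
    [[0, 0.002, 0], 0],
  ],
)

```text
time: 5.9
position: [456.4, -30.3, 28.5]
ee_rot: [-1.214, 1.202, -1.204]
contact_force: [1.2, -6.2, 8.1]
gripper_width: 50.6
```

Call:
send_rows(
  series=[
    [[0, 0.002, 0], 0],
    [[0, 0.001, 0], 0],
    [[0, 0.001, 0], 0],
  ],
)

```text
time: 6.15
position: [456.3, -26.4, 28.5]
ee_rot: [-1.214, 1.202, -1.204]
contact_force: [2.4, -5.6, 7.3]
gripper_width: 50.2
```

Call:
send_rows(
  series=[
    [[0, 0.001, 0], 0],
    [[0, 0.001, 0], 0],
  ],
)

```text
time: 6.32
position: [456.3, -24.6, 28.5]
ee_rot: [-1.214, 1.202, -1.205]
contact_force: [0.3, -6.9, 9.0]
gripper_width: 50.4
```

Call:
send_rows(
  series=[
    [[0, 0.001, 0], 0],
    [[0, 0, 0], 0],
  ],
)

```text
time: 6.48
position: [456.2, -24.5, 28.5]
ee_rot: [-1.215, 1.202, -1.206]
contact_force: [2.6, -9.3, 7.6]
gripper_width: 50.4
```

Call:
send_rows(
  series=[
    [[0, 0.001, 0], 0],
    [[0, 0, 0], 0],
  ],
)

```text
time: 6.65
position: [456.1, -24.4, 28.5]
ee_rot: [-1.216, 1.203, -1.207]
contact_force: [1.6, -14.2, 8.6]
gripper_width: 50.1
```

The force rises sharply at y = -24.4, about where I predicted, so the sled should be home. I'll ease off the push and look before letting the cover shut.

Call:
send_rows(
  series=[
    [[0, -0.002, 0], 0],
    [[0, -0.002, 0], 0],
    [[0, -0.002, 0], 0],
    [[0, 0, 0], 0],
  ],
)

```text
time: 6.98
position: [456.6, -26.7, 28.4]
ee_rot: [-1.213, 1.2, -1.201]
contact_force: [0.1, 2.3, 6.8]
gripper_width: 50.3
```

```bash
python3 - <<'E'
from h import *
s=manip.state(); print(s["position"],s["contact_force"])
im=viewer.capture("wrist"); c=viewer.get_calibration("wrist"); np.savez("w5.npz",im=im,**{k:np.asarray(v) for k,v in c.items()})
cv2.imwrite("pics/w5.png",cv2.resize(im[0:290,90:370,::-1],None,fx=2,fy=2,interpolation=cv2.INTER_CUBIC))
E
```

```text
[456.64401159 -26.69134006  28.4078002 ] [0.08159987 2.3361996  6.80606068]
```

View pics/w5.png

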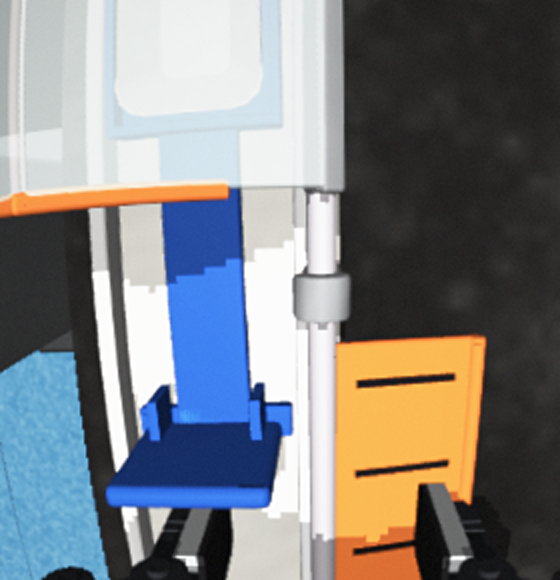

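The sled head with the boat is fully under the raised clear roof, with the skirt at (115,198) in front of it. The push plate is at (190,495). I'll check the home distance numerically, then back off and raise slowly.

```bash
python3 - <<'E'
from h import *
d=np.load("w5.npz"); c={k:d[k] for k in d.files}
f=lambda u,v,z:onz(c,[[u/2+90,v/2]],z,True)[0,:2].round(1)
print("push rear top",f(190,506,54),"block mid",f(322,297,47),"plate end(-34)",f(340,343,37),f(484,336,28),"head rear edge z~15",f(190,132,18))
E
```

```text
push rear top [425.6 -12. ] block mid [455.4  34.8] plate end(-34) [459.7  22.3] [496.5  22.5] head rear edge z~15 [421.3  73.3]
```

Call:
send_rows(
  series=[
    [[0, -0.003, 0], 0],
    [[0, -0.003, 0], 0],
    [[0, 0, 0.002], 0],
    [[0, 0, 0.003], 0],
    [[0, 0, 0.003], 0],
  ],
)

```text
time: 7.45
position: [457.0, -32.5, 36.4]
ee_rot: [-1.213, 1.2, -1.201]
contact_force: [1.7, 1.5, 5.5]
gripper_width: 50.2
```

Call:
send_rows(
  series=[
    [[0, 0, 0.003], 0],
    [[0, 0, 0.003], 0],
    [[0, 0, 0.003], 0],
    [[0, 0, 0.003], 0],
    [[0, 0, 0.003], 0],
  ],
)

```text
time: 7.87
position: [455.2, -33.7, 51.0]
ee_rot: [-1.216, 1.203, -1.202]
contact_force: [0.6, -0.1, -0.3]
gripper_width: 50.6
```

Call:
send_rows(
  series=[
    [[0, 0, 0.004], 0],
    [[0, 0, 0.005], 0],
    [[0, 0, 0.01], 0],
    [[0, 0, 0.02], 0],
    [[0, 0, 0.03], 0],
  ],
)

```text
time: 8.28
position: [455.2, -33.2, 119.6]
ee_rot: [-1.217, 1.204, -1.2]
contact_force: [1.4, 0.5, -0.3]
gripper_width: 50.3
```

Call:
send_rows(
  series=[
    [[0, 0, 0.04], 0],
    [[0, 0, 0.04], 0],
    [[0, 0, 0.03], 0],
    [[0, 0, 0], 0],
    [[0, 0, 0], 0],
  ],
)

```text
time: 8.7
position: [457.0, -33.7, 232.0]
ee_rot: [-1.211, 1.199, -1.205]
contact_force: [0.8, 0.1, -0.5]
gripper_width: 50.6
```

```bash
python3 - <<'E'
from h import *
s=manip.state(); print(s["time"],s["position"],s["contact_force"])
a=viewer.capture("wrist"); b=viewer.capture("side"); c=viewer.get_calibration("wrist"); np.savez("w6.npz",im=a,**{k:np.asarray(v) for k,v in c.items()})
a=cv2.resize(a[0:270,160:340],None,fx=2,fy=2,interpolation=cv2.INTER_CUBIC); b=cv2.resize(b[160:300,180:290],(424,540),interpolation=cv2.INTER_CUBIC)
cv2.imwrite("pics/p6.png",np.hstack([a,b])[:,:,::-1])
E
```

```text
8.7 [456.95928611 -33.68344882 231.99819625] [ 0.75528424  0.0920405  -0.46072364]
```

View pics/p6.png

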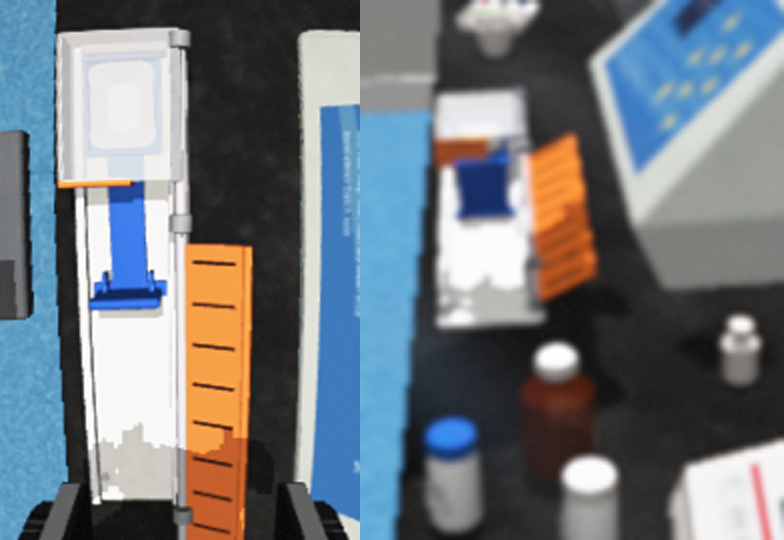

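```bash
python3 - <<'E'
from h import *
d=np.load("w6.npz"); c={k:d[k] for k in d.files}
f=lambda u,v,z:onz(c,[[u/2+160,v/2]],z,True)[0,:2].round(1)
print("push rear",f(125,308,54),"blocks -22/+83/-205",f(180,224,47),f(180,38,47),f(181,517,47),"head front z24",f(122,54,24),"skirt",f(95,185,15))
E
```

```text
push rear [423.5 -12. ] blocks -22/+83/-205 [453.   33.5] [452.  137.3] [ 455.1 -146.2] head front z24 [418.7 133.9] skirt [402.2  55.8]
```

```bash
python3 -c "
from station import close_job
print(close_job())"
```

```text
the job is handed in; nothing more can be done
None
```

The sled is home against the stop with the weighing boat under the cover, and the cover has sprung shut over it. I handed the job in at about 9 s of robot time, with the gripper about 230 mm up and touching nothing.

- **Press:** One fingertip pressed the orange plate to about 0.7 rad, estimated from its height and the 6–8 N reading, and held it there.
- **Push:** The other finger pushed the sled about 115 mm. The push force was about 6 N on the way and rose to 14 N at the stop.
- **Release:** I backed the finger off the sled, then raised it slowly so the cover closed gently.

**Last checks:**
- The push face measured at hood y = -68.8 mm before release and -67.5 mm after; fully home is -68.5 mm. The 1.3 mm spread is within my measuring error, about 2 mm.
- The last wrist and side pictures show the skirt down across the mouth, the boat inside the sled's tray under the clear roof, and the bystanders in view undisturbed.
- The wrist force read about 1 N after the retreat, and no check failed.
- I did not measure the cover angle directly. I judged it from the pictures and the plate geometry.

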